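# Knock a cut gear up out of its stock ring and tray it

### The arm

A 7-joint arm with a two-finger parallel gripper is mounted at the origin on a cart in front of the work surface, level with it; the furniture and walls round the work are solid. World frame = base frame: x ahead of the robot, y to its left, z up, the work surface at z = 0. Lengths are in m, angles in rad, forces in N, time in s.
With the tool pointing down it reaches from about 0.4 to 0.875 m from the base axis. Payload 6.5 kg.
Tool frame: the origin (TCP) lies at the very end of the fingers, on their centre line; the grasp point (between the pads) lies 19 mm behind it; z points along the fingers, y is the line along which they close (so a half turn about z gives the same grasp; the last joint's range is limited). The gripper opens to 85 mm and grips with 20 to 120 N. Pads are 22 mm wide; open, the fingers measure 114 mm over their backs; the gripper's body (76 mm by 85 mm) begins 54 mm behind the grasp point. The pads swing forward as they close: fully open they stand 13 mm farther back than shut.
Start: joints at [1.189, 0.536, -0.004, 1.538, 0.003, 1.067, -0.071], TCP at [0.202, -0.618, 0.197] pointing down, gripper open.
Joint ranges: [-2.7, 2.7], [-0.37, 2.16], [-1.27, 1.26], [0.24, 2.4], [-1.31, 4.45], [0.19, 1.91], [-2.76, 2.76]. Speed limits (rad/s): [2.39, 2.39, 3.14, 3.14, 3.14, 3.14, 3.14].

### API

Orientations are given as [roll, pitch, yaw] about the fixed x, y, z axes, in that order (R = Rz(yaw) Ry(pitch) Rx(roll)).
In Python, from rig import manip gives the robot as it stands.
- The arm moves only by the tool move_arm, never from a script. Its argument "motion" is a list of rows, each an object with "translation": the shift along the tool's x, y, z in m, a list of three; "yaw": the turn about the tool's z in rad. In form: [{"translation": [dx, dy, dz], "yaw": yaw}, ...]. A call has exactly 5 rows; each row shifts and turns the commanded pose from where the row before left it, along the tool's axes as they then stand; what a row does not reach is not made up. A row lasts 1/8 s, in which the tool goes at most 62.5 mm and 10.7 degrees, less where a joint would pass 70% of its speed; a pose out of reach is approached as far as the arm can. A call with a gripper value outside its range is refused whole. "grip" is the opening, from 0 (shut) to 1 (fully open), set as the call begins (left out, the last holds). The fingers move at their own pace and stop on an object; "squeeze" is the grip in N (left out, the last holds). Time passes only in rows, so rows that do not move let the fingers close, or fill a call up. It gives the time, the measured TCP pose, the force, the opening and the grip force at its end, in the units of the state.
- manip.get_state(): the state, without advancing time (a new reading comes with each control period).
- manip.get_image(name): name is "scene" or "top"; returns a dict with "img" (420x560x3 uint8, blue, green, red), "intrinsics" (3x3 intrinsics, pixels), "D" ([k1, k2, p1, p2, k3] as OpenCV has them; the pictures are not rectified), "cam_to_world" (4x4, takes a point from camera to world coordinates). Camera axes: x right, y down, z forward; pixel columns grow to the right and rows downward; lengths in m; the calibration is good to about 2 mm. A picture is of the moment at which its call begins. There is no depth.
- manip.sign_off(): hands the job in; it is judged then, once.
The state is a dict: "clock": time; "qpos": joint angles; "joint_velocities": joint speeds; "joint_torque": joint torques, N m; "tcp_pos": TCP position; "tool_rot": TCP orientation; "contact_force": force on the tool from outside, world axes, zero at the start; "ft_torque": the same for the moment, N m; "finger_gap": finger opening in m; "finger_force": force on a finger pad.
Only numpy, scipy, OpenCV 4.12 (cv2) and the standard library are available. Lean on these libraries where they do the work, as an engineer would, in place of code of your own. Each camera call takes 0.05 s, during which the arm holds its last target. There are 200 camera calls.

### The job

The small cut gear is still sitting down inside its stock ring on the sloping knock-out stand. Press the stand's side lever all the way down so the gear is pushed up out of the ring from below, then pick the gear off squarely from above and lay it gently, flat, on the floor of the empty compartment of the tray, leaving the large gear in the other compartment alone.

Things in the scene. Friction and masses are not known exactly. Their poses are not given: they have to be found in the camera images.
- nest: Sloping top of the grey knock-out stand: plain metal ring (outer diameter 92, bore 56, 12 tall) on a dark plate. Origin: centre of the ring's top face. z: square out of that face, 28 degrees from vertical, leaning roughly to the robot; y: level, towards the lever; x: up the slope. Two 6 mm pins, 6 tall, stand on the ring's low side, 40 degrees either side of -x, 31 from the centre. Yaw to 0.25 rad.
- press_lever (a joint): Ejector lever angle, rad. 0: paddle up, gear down in the ring; 0.42: end stop, paddle fully down, gear pushed up about 12.5 mm. It drives a plunger (36 mm disc) under the gear, 0.0315 m per rad. Stiff (about 5 to 7 N down on the paddle); stays where it is left.
- paddle (a point): Centre of the top of the black rubber pad (30 x 36) on the lever's end, sticking out sideways from the stand (nest +y). About 84 mm above the bench at the start, 51 mm when fully down. It swings about a level hinge in the stand, 80 mm back along the lever, 60 mm above the bench.
- small_gear: Plain metal gear, diameter 53, 10 mm thick, about 0.1 kg. Origin: centre of its underside; z out of its top. At the start it lies loose in the ring on a ledge, its top 2 mm below the ring's top; after the full lever stroke its underside is level with the ring's top (within 1 mm) and it leans against the two pins, which keep it from sliding off. Grip it along nest y, clear of the pins.
- large_gear: Plain metal gear blank, diameter 78, 10 mm thick, lying loose in the other compartment of the tray. Origin: centre of its underside.
- tray: Shallow plain steel tray fixed to the bench, 220 (x) by 120 (y), walls 3 thick and 16 tall with a rolled rim to 18.5 mm, floor 3 mm above the bench. A wall across its middle makes two compartments, each about 105 x 114 inside. Origin: centre of its underside; x points roughly away from the robot; yaw varies to 0.25 rad.
- free_space (a point): Centre of the floor of the tray's empty compartment (the one nearer the robot); axes as the tray's, z up.
Mind the look-alikes: they are no part of the job. Leave any turquoise look-alike of the small_gear alone.

How it is judged:
By the outcome, as a careful person would: the job done as asked, in the order asked, and still so for the second after the job is handed in, with the robot touching nothing.
It also fails if it takes over 46 s, if anything falls off the work surface, if the arm or the gripper's body presses on something with over 40 N, if the wrist force passes 120 N, or if a joint passes its speed limit or range.

## Working session

There is one attempt and no reset: what is moved stays moved. The work goes in short steps, Python scripts to look and compute and a tool call to move; the robot and the scene stay as the last step left them, time stands still between calls to the robot, and variables do not carry over. Pictures are saved under pics/ and viewed, at most 10 in all, crops included, and the job is handed in when it is done.

Besides the shell and the picture viewer there is one more tool, called after ">>>" as name(argument=value, ...) on one line, values as JSON. move_arm: Moves the arm, as the interface text tells. Its arguments: {"type":"object","properties":{"motion":{"type":"array"},"grip":{"type":"number"},"squeeze":{"type":"number"}},"required":["motion"]}

```bash
mkdir -p pics; ls
cat > h.py <<'E'
import numpy as np, cv2
from rig import manip
def ray(im,uv):
    p=cv2.undistortPoints(np.array([[uv]],float),np.array(im["intrinsics"],float),np.array(im["D"],float))[0,0]
    T=np.array(im["cam_to_world"]); d=T[:3,:3]@[p[0],p[1],1.]; return T[:3,3],d/np.linalg.norm(d)
def plane(im,uv,z):
    o,d=ray(im,uv); return o+d*(z-o[2])/d[2]
def tri(rays):
    A=0;b=0
    for o,d in rays:
        M=np.eye(3)-np.outer(d,d);A=A+M;b=b+M@o
    return np.linalg.solve(A,b)
def proj(im,P):
    T=np.linalg.inv(np.array(im["cam_to_world"]));
    return cv2.projectPoints(np.array(P,float).reshape(-1,3),cv2.Rodrigues(T[:3,:3])[0],T[:3,3],np.array(im["intrinsics"],float),np.array(im["D"],float))[0][:,0]
E
python3 - <<'E'
from h import *
import pickle
a=manip.get_image("scene");b=manip.get_image("top")
pickle.dump((a,b),open("im0.pkl","wb"))
cv2.imwrite("pics/s0.png",a["img"]);cv2.imwrite("pics/t0.png",b["img"])
for i in(a,b):print(np.round(i["cam_to_world"],3),np.round(i["intrinsics"]))
print(manip.get_state())
E
```

```text
pics
[[-0.692 -0.418  0.589  0.03 ]
 [-0.722  0.384 -0.576  0.552]
 [ 0.014 -0.824 -0.567  0.588]
 [ 0.     0.     0.     1.   ]] [[489.   0. 284.]
 [  0. 489. 209.]
 [  0.   0.   1.]]
[[-0.001 -0.997  0.078  0.466]
 [-1.    -0.001 -0.017  0.048]
 [ 0.017 -0.078 -0.997  0.991]
 [ 0.     0.     0.     1.   ]] [[473.   0. 273.]
 [  0. 473. 207.]
 [  0.   0.   1.]]
{'clock': 0.1, 'qpos': array([ 1.18878011,  0.53710415, -0.00442447,  1.53877919,  0.00257634,
        1.06729541, -0.07122431]), 'joint_velocities': array([-0.00179889, -0.00174141, -0.00047683, -0.00160672, -0.00063737,
        0.00094577,  0.00112028]), 'joint_torque': array([ 1.86054065e-03, -5.84566283e+01,  1.05173316e+00, -2.59776628e+01,
        1.27212572e-02,  4.62003911e-03, -4.19743139e-05]), 'tcp_pos': array([ 0.20167161, -0.61726332,  0.19639006]), 'tool_rot': array([-3.14001563e+00,  1.03356981e-04,  3.15840112e-01]), 'contact_force': array([-0.0048837 , -0.4370531 ,  0.06491391]), 'ft_torque': array([-0.04443077, -0.01343599,  0.0096319 ]), 'finger_force': 0.0, 'finger_gap': 0.0851925399320206}
```

View pics/s0.png

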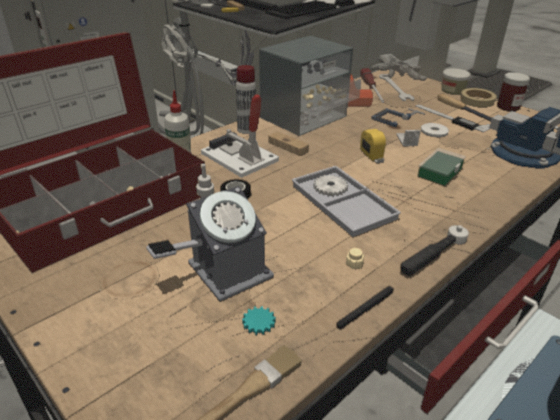

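View pics/t0.png

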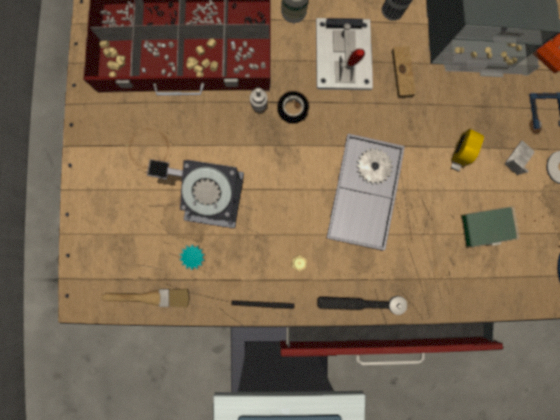

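Candidates for the small gear: the metal gear in the ring (scene 229,216; top 207,192), the turquoise look-alike (scene 259,320; top 192,257), and the large gear in the tray (scene 331,184; top 375,167). I choose the one in the ring. The paddle is the black pad at scene (161,248), top (159,169). Checking with one close crop.

```bash
cat > m1.py <<'E'
from h import *
import pickle
a,b=pickle.load(open("im0.pkl","rb"))
def crop(i,x,y,w,h,s): return cv2.resize(i["img"][y:y+h,x:x+w],None,fx=s,fy=s,interpolation=cv2.INTER_CUBIC)
c=np.zeros((600,800,3),np.uint8)
c[:600,:400]=0
A=crop(a,140,180,140,120,2.85);B=crop(b,140,150,110,90,3.6)
c[:A.shape[0],:A.shape[1]]=A;c[:B.shape[0],400:400+B.shape[1]]=B[:,:400]
cv2.imwrite("pics/c0.png",c[:350])
def blobs(i,box,f,n):
    x,y,w,h=box;m=f(i["img"][y:y+h,x:x+w].astype(int)).astype(np.uint8)
    cs,_=cv2.findContours(m,cv2.RETR_EXTERNAL,cv2.CHAIN_APPROX_NONE)
    for q in sorted(cs,key=cv2.contourArea)[-2:]:
        q=q+[x,y]; M=cv2.moments(q)
        print(n,cv2.contourArea(q),np.round([M['m10']/M['m00'],M['m01']/M['m00']],1),[np.round(t,1) for t in cv2.fitEllipse(cv2.convexHull(q))] if len(q)>8 else 0, cv2.boundingRect(q),[np.round(t,1) for t in cv2.minAreaRect(q)])
bright=lambda I:(I.min(2)>130)
dark=lambda I:(I.max(2)<60)
blobs(a,(190,182,75,70),bright,"ringS");blobs(b,(175,160,70,70),bright,"ringT")
blobs(a,(140,230,45,30),dark,"padS");blobs(b,(140,150,40,40),dark,"padT")
blobs(b,(320,130,90,125),lambda I:(I.max(2)-I.min(2)<32)&(I.min(2)>75),"trayT")
for z in(0.0185,):
  for p in[(349,136),(403,145),(386,248),(329,238)]:print(plane(b,p,z))
E
python3 m1.py
```

```text
ringS 29.5 [204.1 187.7] [array([204.8, 185.6]), array([ 8.8, 16.5]), np.float64(83.2)] (197, 183, 17, 8) [array([205.1, 187. ]), array([ 6.1, 16.4]), np.float64(82.4)]
ringS 2053.0 [227.4 215. ] [array([227.4, 215. ]), array([47.7, 56.3]), np.float64(108.6)] (200, 191, 56, 49) [array([227.3, 215.1]), array([55.7, 47.4]), np.float64(18.4)]
ringT 22.0 [177.9 172.1] [array([178. , 172.1]), array([4.8, 7.8]), np.float64(104.9)] (175, 170, 7, 5) [array([178., 172.]), array([4., 6.]), np.float64(90.0)]
ringT 1671.5 [206.2 190.7] [array([206.2, 190.7]), array([45.2, 48.5]), np.float64(121.0)] (183, 168, 48, 46) [array([206.5, 190.5]), array([45., 47.]), np.float64(90.0)]
padS 174.5 [161.2 246.8] [array([160.8, 246.8]), array([12.9, 24.6]), np.float64(91.1)] (149, 241, 26, 13) [array([161.5, 246.9]), array([10.3, 23.8]), np.float64(79.4)]
padT 204.0 [157.9 168.5] [array([158.3, 168.7]), array([16. , 21.4]), np.float64(102.4)] (149, 161, 19, 16) [array([158. , 168.6]), array([17.5, 14. ]), np.float64(8.1)]
trayT 6139.0 [365.4 192.1] [array([364.9, 191.3]), array([ 78. , 137.6]), np.float64(9.7)] (327, 134, 77, 116) [array([365.5, 191.9]), array([ 59.8, 107.5]), np.float64(11.3)]
[ 0.69263356 -0.12780476  0.0185    ]
[ 0.67464331 -0.24347314  0.0185    ]
[ 0.45739881 -0.20205269  0.0185    ]
[ 0.47857003 -0.08299751  0.0185    ]
```

View pics/c0.png

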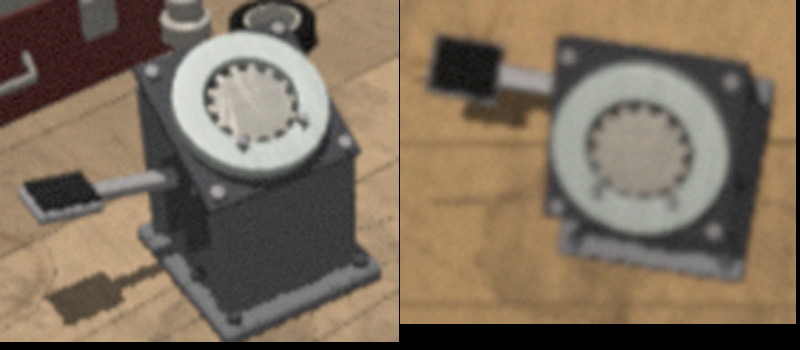

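```bash
cat >> m1.py <<'E'
print("---")
R=tri([ray(a,(227.5,215)),ray(b,(206.3,190.6))]);print("ring",R, proj(a,R),proj(b,R))
P=tri([ray(a,(161.2,246.8)),ray(b,(158,168.6))]);print("pad",P,proj(a,P),proj(b,P),plane(b,(158,168.6),.084))
def w(x,y):return (140+x/3.6,150+y/3.6)
for z,p,q in((.10,w(557,38),w(745,62)),(.012,w(560,252),w(742,275))):
  A=plane(b,p,z);B=plane(b,q,z);d=A-B;print("yaw",-np.arctan2(d[0],d[1]),A,B)
c=np.mean([plane(b,p,.0185) for p in [(349,136),(403,145),(386,248),(329,238)]],0);print("tray",c)
E
python3 m1.py|sed -n '/---/,$p'
```

```text
---
ring [0.56520391 0.15776384 0.12047287] [[227.77109644 215.03867617]] [[206.12301694 190.43262512]]
pad [0.61353732 0.25890449 0.07982678] [[161.8806284  246.91577554]] [[157.55988443 168.23896967]] [0.61214899 0.25705291 0.084     ]
yaw -0.12327984775103032 [ 0.62503783 -0.0078531   0.1       ] [ 0.61263088 -0.10798327  0.1       ]
yaw -0.12612556390202026 [ 0.51605033 -0.01451681  0.012     ] [ 0.50268658 -0.11991029  0.012     ]
tray [ 0.57581143 -0.16408203  0.0185    ]
```

>>> move_arm(motion=[{"translation":[0,0,-0.02],"yaw":0.147},{"translation":[0,0,-0.02],"yaw":0.147},{"translation":[0,0,-0.02],"yaw":0.147},{"translation":[0.0185,-0.0575,0],"yaw":0},{"translation":[0.0185,-0.0575,0],"yaw":0}], grip=0)

```text
clock: 0.72
tcp_pos: [0.2533, -0.507, 0.2568]
tool_rot: [-3.141, 0.0, -0.126]
contact_force: [1.3, -0.2, -0.2]
finger_gap: -0.0002
finger_force: 0.0
```

>>> move_arm(motion=[{"translation":[0.0185,-0.0575,0],"yaw":0},{"translation":[0.0185,-0.0575,0],"yaw":0},{"translation":[0.0185,-0.0575,0],"yaw":0},{"translation":[0.0185,-0.0575,0],"yaw":0},{"translation":[0.0185,-0.0575,0],"yaw":0}])

```text
clock: 1.35
tcp_pos: [0.381, -0.2327, 0.2571]
tool_rot: [3.141, -0.0, -0.125]
contact_force: [1.2, -1.2, -0.0]
finger_gap: 0.0
finger_force: 0.0
```

>>> move_arm(motion=[{"translation":[0.0185,-0.0575,0],"yaw":0},{"translation":[0.0185,-0.0575,0],"yaw":0},{"translation":[0.0185,-0.0575,0],"yaw":0},{"translation":[0.0185,-0.0575,0],"yaw":0},{"translation":[0.0185,-0.0575,0],"yaw":0}])

```text
clock: 1.98
tcp_pos: [0.5087, 0.0406, 0.2571]
tool_rot: [3.141, 0.0, -0.126]
contact_force: [0.4, -1.2, -1.3]
finger_gap: -0.0
finger_force: 0.0
```

>>> move_arm(motion=[{"translation":[0.019,-0.058,0],"yaw":0},{"translation":[0.019,-0.058,0],"yaw":0},{"translation":[0.019,-0.058,0],"yaw":0},{"translation":[0.019,-0.058,0],"yaw":0},{"translation":[0,0,0.05],"yaw":0}])

```text
clock: 2.6
tcp_pos: [0.6149, 0.268, 0.2097]
tool_rot: [-3.133, -0.006, -0.119]
contact_force: [0.5, -0.1, -0.6]
finger_gap: -0.0002
finger_force: 0.0
```

>>> move_arm(motion=[{"translation":[0,0,0.05],"yaw":0},{"translation":[0,0,0.04],"yaw":0},{"translation":[0,0,0.01],"yaw":0},{"translation":[0,0,0],"yaw":0},{"translation":[0,0,0],"yaw":0}])

```text
clock: 3.22
tcp_pos: [0.614, 0.2605, 0.1093]
tool_rot: [-3.14, -0.003, -0.125]
contact_force: [0.3, 0.2, 0.0]
finger_gap: 0.0002
finger_force: 0.0
```

```bash
cat > look.py <<'E'
from h import *
import sys,pickle
n=sys.argv[1]
a=manip.get_image("scene");b=manip.get_image("top");pickle.dump((a,b),open(n+".pkl","wb"))
s=list(map(int,sys.argv[2:8])) # ax ay bx by w h
A=a["img"][s[1]:s[1]+s[5],s[0]:s[0]+s[4]];B=b["img"][s[3]:s[3]+s[5],s[2]:s[2]+s[4]]
f=400/s[4]
cv2.imwrite("pics/"+n+".png",cv2.resize(np.hstack([A,B]),None,fx=f,fy=f,interpolation=cv2.INTER_CUBIC))
st=manip.get_state();print(st["clock"],st["tcp_pos"],st["tool_rot"],st["contact_force"])
t=st["tcp_pos"];print("tcp px",proj(a,t),proj(b,t))
E
python3 look.py l1 120 180 120 130 140 120
```

```text
3.325 [0.6137871  0.26026895 0.1090815 ] [-3.14006103e+00 -2.57273594e-03 -1.25336810e-01] [ 0.06305088  0.20212913 -0.0384546 ]
tcp px [[158.74747464 232.97397108]] [[153.38467356 165.65563467]]
```

View pics/l1.png

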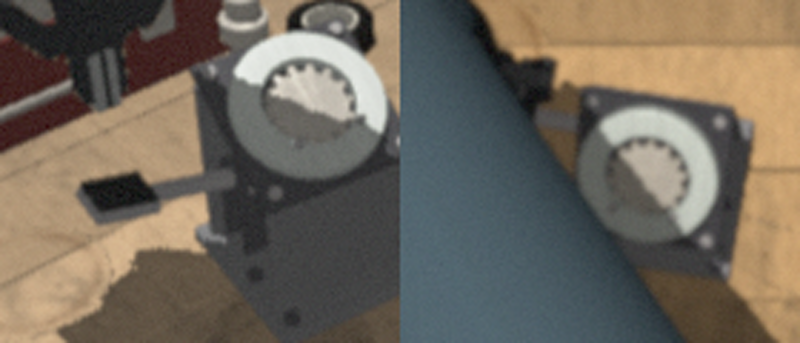

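The left view shows the gear still in its ring (scene ~229,212), the shut fingertips at about (157,218), and the pad at (161,247). The top view is blocked by the arm. I'll descend by feel.

>>> move_arm(motion=[{"translation":[0,0,0.007],"yaw":0},{"translation":[0,0,0.007],"yaw":0},{"translation":[0,0,0.006],"yaw":0},{"translation":[0,0,0.006],"yaw":0},{"translation":[0,0,0.006],"yaw":0}])

```text
clock: 3.95
tcp_pos: [0.6126, 0.2597, 0.0746]
tool_rot: [3.142, 0.0, -0.125]
contact_force: [-1.2, -0.0, 0.5]
finger_gap: 0.0002
finger_force: 0.0
```

```bash
python3 look.py l2 120 180 120 130 140 120
```

```text
4.05 [0.61209382 0.25942746 0.07420575] [ 3.14077547e+00  1.23481760e-03 -1.25120550e-01] [-0.38685049  0.71937869 -0.02733679]
tcp px [[162.51735565 250.12971002]] [[157.92195051 169.42064306]]
```

View pics/l2.png

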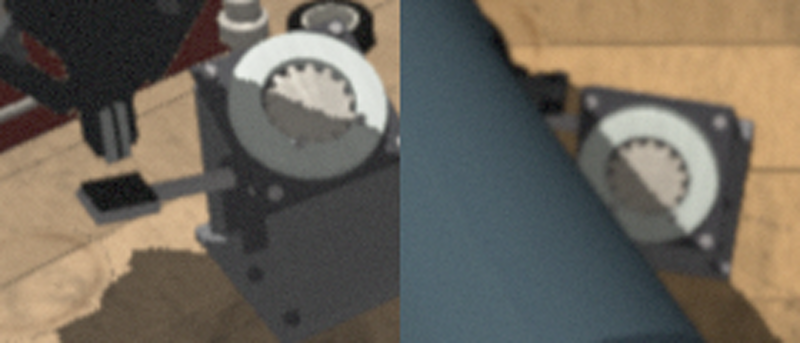

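Fingertips at scene ~(160,236), pad at (161,247). They're still above the pad with no contact, so I'll keep descending in small steps.

>>> move_arm(motion=[{"translation":[0,0,0.003],"yaw":0},{"translation":[0,0,0.003],"yaw":0},{"translation":[0,0,0.003],"yaw":0},{"translation":[0,0,0.003],"yaw":0},{"translation":[0,0,0],"yaw":0}])

```text
clock: 4.68
tcp_pos: [0.6124, 0.2596, 0.0628]
tool_rot: [3.141, 0.0, -0.125]
contact_force: [-0.1, 0.4, 0.5]
finger_gap: 0.0001
finger_force: 0.0
```

>>> move_arm(motion=[{"translation":[0,0,0.003],"yaw":0},{"translation":[0,0,0.003],"yaw":0},{"translation":[0,0,0.003],"yaw":0},{"translation":[0,0,0.003],"yaw":0},{"translation":[0,0,0],"yaw":0}])

```text
clock: 5.3
tcp_pos: [0.6126, 0.2597, 0.051]
tool_rot: [3.142, 0.0, -0.125]
contact_force: [0.4, -0.3, 0.9]
finger_gap: -0.0
finger_force: 0.0
```

>>> move_arm(motion=[{"translation":[0,0,0.002],"yaw":0},{"translation":[0,0,0.002],"yaw":0},{"translation":[0,0,0.002],"yaw":0},{"translation":[0,0,0],"yaw":0},{"translation":[0,0,0],"yaw":0}])

```text
clock: 5.92
tcp_pos: [0.613, 0.2606, 0.0456]
tool_rot: [-3.14, -0.001, -0.125]
contact_force: [0.3, 2.3, 3.8]
finger_gap: -0.0
finger_force: 2.2
```

```bash
python3 look.py l3 100 160 60 110 180 160; python3 -c "
import cv2;i=cv2.imread('pics/l3.png');print(i.shape)"
```

```text
6.025 [0.6130064  0.26060583 0.04565803] [-3.14020070e+00 -8.05023277e-04 -1.24855164e-01] [-0.40859002  2.80027541  4.6329368 ]
tcp px [[163.75197252 263.40978862]] [[160.51447223 171.18362689]]
(356, 800, 3)
```

View pics/l3.png

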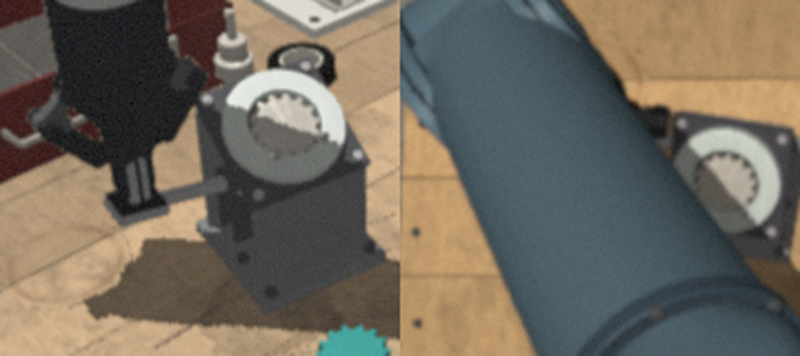

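The fingertips at scene ~(164,251) now rest on the pad and the lever is starting to move (about 4.6 N). They sit roughly 25 mm above the reported TCP. I'll press on to the stop.

>>> move_arm(motion=[{"translation":[0,0,0.003],"yaw":0},{"translation":[0,0,0.003],"yaw":0},{"translation":[0,0,0.003],"yaw":0},{"translation":[0,0,0.003],"yaw":0},{"translation":[0,0,0],"yaw":0}])

```text
clock: 6.65
tcp_pos: [0.6132, 0.2607, 0.0335]
tool_rot: [-3.14, -0.001, -0.125]
contact_force: [-0.1, 2.4, 4.3]
finger_gap: -0.0005
finger_force: 2.2
```

>>> move_arm(motion=[{"translation":[0,0,0.003],"yaw":0},{"translation":[0,0,0.003],"yaw":0},{"translation":[0,0,0.002],"yaw":0},{"translation":[0,0,0],"yaw":0},{"translation":[0,0,0],"yaw":0}])

```text
clock: 7.28
tcp_pos: [0.6131, 0.2605, 0.0255]
tool_rot: [-3.14, -0.001, -0.125]
contact_force: [0.5, 3.6, 4.6]
finger_gap: -0.0002
finger_force: 2.8
```

>>> move_arm(motion=[{"translation":[0,0,0.002],"yaw":0},{"translation":[0,0,0.002],"yaw":0},{"translation":[0,0,0.002],"yaw":0},{"translation":[0,0,0],"yaw":0},{"translation":[0,0,0],"yaw":0}])

```text
clock: 7.9
tcp_pos: [0.613, 0.2605, 0.0199]
tool_rot: [-3.141, -0.001, -0.125]
contact_force: [-0.0, 4.7, 7.0]
finger_gap: 0.0
finger_force: 2.6
```

>>> move_arm(motion=[{"translation":[0,0,0.002],"yaw":0},{"translation":[0,0,0.002],"yaw":0},{"translation":[0,0,0],"yaw":0},{"translation":[0,0,0],"yaw":0},{"translation":[0,0,0],"yaw":0}])

```text
clock: 8.52
tcp_pos: [0.6134, 0.2623, 0.0175]
tool_rot: [-3.139, -0.002, -0.124]
contact_force: [-2.5, 6.9, 16.0]
finger_gap: 0.0
finger_force: 4.4
```

>>> move_arm(motion=[{"translation":[0,0,0.002],"yaw":0},{"translation":[0,0,0.001],"yaw":0},{"translation":[0,0,0],"yaw":0},{"translation":[0,0,0],"yaw":0},{"translation":[0,0,-0.004],"yaw":0}])

```text
clock: 9.15
tcp_pos: [0.6132, 0.2622, 0.0181]
tool_rot: [-3.139, -0.002, -0.123]
contact_force: [-1.2, 7.2, 2.2]
finger_gap: 0.0002
finger_force: 0.0
```

```bash
python3 look.py l4 120 170 150 140 140 120
```

```text
9.25 [0.61269575 0.26188568 0.01783444] [-3.13927405e+00 -8.98589952e-04 -1.23835834e-01] [-2.56166585  6.25314081 11.66322786]
tcp px [[165.22815543 276.25032484]] [[162.82417773 173.37519493]]
```

View pics/l4.png

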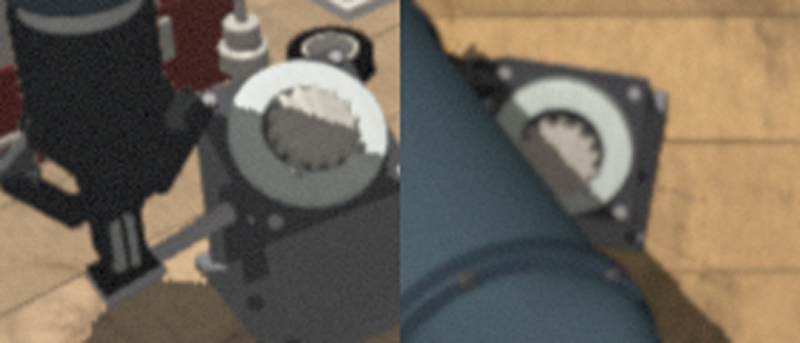

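The lever is down against its stop: pressing further gave force but no movement. The gear now stands proud of the ring at scene ~(230,214). Next I retract, open, and move over the ring.

>>> move_arm(motion=[{"translation":[0,0,-0.03],"yaw":0},{"translation":[0,0,-0.04],"yaw":0},{"translation":[0,0,-0.05],"yaw":0},{"translation":[0,0,-0.05],"yaw":0},{"translation":[0,0,0],"yaw":0}])

```text
clock: 9.88
tcp_pos: [0.6147, 0.259, 0.1897]
tool_rot: [-3.141, -0.005, -0.127]
contact_force: [0.2, -0.1, -0.5]
finger_gap: -0.0
finger_force: 0.0
```

>>> move_arm(motion=[{"translation":[-0.014,0.036,0],"yaw":0},{"translation":[-0.014,0.036,0],"yaw":0},{"translation":[-0.014,0.036,0],"yaw":0},{"translation":[0,0,0],"yaw":0},{"translation":[0,0,0],"yaw":0}], grip=0.8, squeeze=30)

```text
clock: 10.5
tcp_pos: [0.5568, 0.1573, 0.185]
tool_rot: [3.14, 0.002, -0.126]
contact_force: [-0.2, 0.5, -1.4]
finger_gap: 0.0682
finger_force: 0.0
```

```bash
python3 look.py l5 120 130 150 120 170 150
python3 - <<'E'
from h import *
a,b=__import__("pickle").load(open("im0.pkl","rb"))
t=manip.get_state()["tcp_pos"]
print([ (dz,proj(a,t+[0,0,dz])[0].round(1)) for dz in(0,.02,.04)])
E
```

```text
10.6 [0.55724323 0.1585025  0.18547368] [ 3.14144362e+00  1.21709749e-03 -1.24207350e-01] [-0.25570707  0.34080508 -0.54120565]
tcp px [[228.48669621 183.49784755]] [[200.91840311 190.76344639]]
[(0, array([228.5, 183.5])), (0.02, array([227.8, 172.4])), (0.04, array([227.2, 161. ]))]
```

View pics/l5.png

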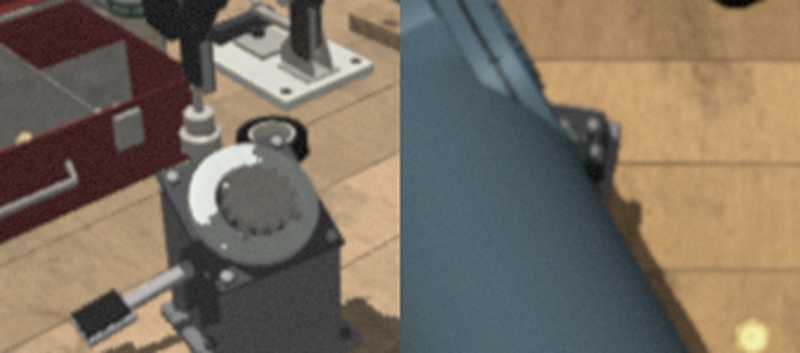

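The open fingertips at scene ~(203,167) and (252,155) straddle the gear at (230,214), and the paddle is down at (163,263). Tips sit about 40 mm above the reported TCP at this opening. I'll descend accordingly.

>>> move_arm(motion=[{"translation":[0,0,0.03],"yaw":0},{"translation":[0,0,0.03],"yaw":0},{"translation":[0,0,0.02],"yaw":0},{"translation":[0,0,0.005],"yaw":0},{"translation":[0,0,0],"yaw":0}])

```text
clock: 11.22
tcp_pos: [0.5576, 0.1585, 0.1013]
tool_rot: [-3.141, 0.0, -0.124]
contact_force: [1.0, -0.0, 0.1]
finger_gap: 0.0682
finger_force: 0.0
```

>>> move_arm(motion=[{"translation":[0,0,0.004],"yaw":0},{"translation":[0,0,0.003],"yaw":0},{"translation":[0,0,0.003],"yaw":0},{"translation":[0,0,0],"yaw":0},{"translation":[0,0,0],"yaw":0}])

```text
clock: 11.85
tcp_pos: [0.5576, 0.1578, 0.0913]
tool_rot: [-3.142, -0.0, -0.125]
contact_force: [0.6, 0.7, 0.4]
finger_gap: 0.0684
finger_force: 0.0
```

```bash
python3 look.py l6 160 150 160 120 140 120
python3 - <<'E'
import cv2
a=cv2.imread('pics/l6.png')[:,:400]
cv2.imwrite('pics/l6b.png',cv2.resize(a,None,fx=1.7,fy=1.7,interpolation=cv2.INTER_CUBIC))
E
```

```text
11.95 [0.55755329 0.15785443 0.09125553] [-3.14153367e+00 -8.96032536e-05 -1.25141355e-01] [0.50624868 0.17270576 0.77009644]
tcp px [[231.45438893 231.22938972]] [[207.93211847 196.13925976]]
```

View pics/l6b.png

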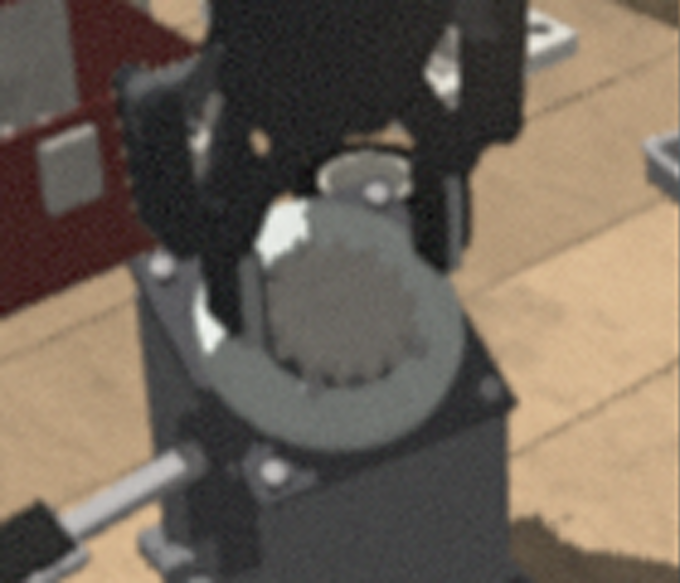

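The fingers straddle the gear (crop: left tip 255,345; right tip 455,268; gear centre 345,310), just above the ring with no contact. Closing.

>>> move_arm(motion=[{"translation":[0,0,0],"yaw":0},{"translation":[0,0,0],"yaw":0},{"translation":[0,0,0],"yaw":0},{"translation":[0,0,0],"yaw":0},{"translation":[0,0,0],"yaw":0}], grip=0.3, squeeze=30)

```text
clock: 12.58
tcp_pos: [0.5582, 0.1597, 0.092]
tool_rot: [-3.139, -0.002, -0.124]
contact_force: [-0.3, 5.1, 5.9]
finger_gap: 0.0503
finger_force: 30.7
```

>>> move_arm(motion=[{"translation":[0,0,-0.004],"yaw":0},{"translation":[0,0,-0.008],"yaw":0},{"translation":[0,0,-0.012],"yaw":0},{"translation":[0,0,-0.02],"yaw":0},{"translation":[0,0,-0.02],"yaw":0}], squeeze=45)

```text
clock: 13.2
tcp_pos: [0.5571, 0.157, 0.1561]
tool_rot: [3.141, 0.001, -0.126]
contact_force: [-0.3, -0.5, -0.2]
finger_gap: 0.0496
finger_force: 47.1
```

```bash
python3 look.py l7 160 120 160 120 140 120
python3 - <<'E'
import cv2
a=cv2.imread('pics/l7.png')[:,:400]
cv2.imwrite('pics/l7b.png',cv2.resize(a,None,fx=1.7,fy=1.7,interpolation=cv2.INTER_CUBIC))
E
```

```text
13.3 [0.55889021 0.15775882 0.15758548] [-3.14067989 -0.00347015 -0.12581775] [ 0.63135006 -0.54112586  0.22327656]
tcp px [[229.07127439 197.79195276]] [[203.47777226 191.60696895]]
```

View pics/l7b.png

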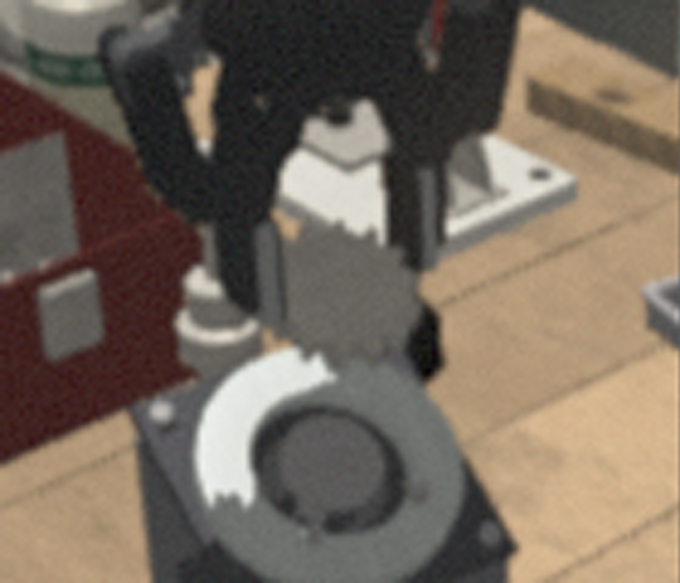

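The gear is out of the ring and held between the pads at crop (345,290), still tilted; the ring is empty with the plunger showing. No more pictures are needed. Carrying it to the tray.

>>> move_arm(motion=[{"translation":[0,0.02,-0.01],"yaw":0},{"translation":[0,0.035,0],"yaw":0},{"translation":[0,0.04,0],"yaw":0},{"translation":[0,0.04,0],"yaw":0},{"translation":[0,0.04,0],"yaw":0}])

```text
clock: 13.92
tcp_pos: [0.5346, -0.0175, 0.1646]
tool_rot: [3.141, 0.001, -0.125]
contact_force: [1.5, -1.1, -0.5]
finger_gap: 0.0498
finger_force: 47.0
```

>>> move_arm(motion=[{"translation":[0,0.04,0],"yaw":0},{"translation":[0,0.04,0],"yaw":0},{"translation":[0,0.035,0],"yaw":0},{"translation":[0,0.023,0],"yaw":0.036},{"translation":[0,0,0],"yaw":0.036}])

```text
clock: 14.55
tcp_pos: [0.5177, -0.1545, 0.1647]
tool_rot: [3.141, 0.001, -0.203]
contact_force: [0.3, 0.8, -1.0]
finger_gap: 0.0495
finger_force: 47.1
```

>>> move_arm(motion=[{"translation":[0,0,0.03],"yaw":0},{"translation":[0,0,0.035],"yaw":0},{"translation":[0,0,0.03],"yaw":0},{"translation":[0,0,0.015],"yaw":0},{"translation":[0,0,0],"yaw":0}])

```text
clock: 15.18
tcp_pos: [0.5181, -0.1515, 0.0546]
tool_rot: [-3.141, 0.002, -0.196]
contact_force: [-0.3, -0.6, -1.5]
finger_gap: 0.0494
finger_force: 47.1
```

Run:
```python
from h import *
import pickle
a=manip.get_image("scene");b=manip.get_image("top");pickle.dump((a,b),open("p1.pkl","wb"))
s=manip.get_state();t=s["tcp_pos"];print(s["clock"],t,s["finger_gap"],s["contact_force"])
# tray near-half corners, from scene view rim, vs. top estimate
old=pickle.load(open("im0.pkl","rb"))[0]
x=np.array([.981,-.196]);y=np.array([.196,.981]);c=np.array([.5758,-.1641])
for sx,sy in((-1,-1),(-1,1),(1,1)):
  p=c+sx*.11*x+sy*.06*y; print(proj(old,[*p,.0185]))
c=c-.0543*x;print("free",c,"d tool",(c-t[:2])@x,-(c-t[:2])@y)
```

```text
15.275 [ 0.51933984 -0.15232329  0.05607893] 0.049215604435472966 [-0.14494538 -0.3851327  -1.06864579]
[[400.59772076 209.78979455]]
[[355.26213079 227.96122347]]
[[293.17215922 178.16062086]]
free [ 0.5225317 -0.1534572] d tool 0.003353461720002269 0.00048676364554327403
```

>>> move_arm(motion=[{"translation":[0,0,0.02],"yaw":0},{"translation":[0,0,0.015],"yaw":0},{"translation":[0,0,0.01],"yaw":0},{"translation":[0,0,0.004],"yaw":0},{"translation":[0,0,0],"yaw":0}], squeeze=25)

```text
clock: 15.9
tcp_pos: [0.5185, -0.1527, 0.0062]
tool_rot: [-3.142, 0.0, -0.197]
contact_force: [0.3, -0.1, -0.9]
finger_gap: 0.0493
finger_force: 47.1
```

>>> move_arm(motion=[{"translation":[0,0,0.002],"yaw":0},{"translation":[0,0,0.002],"yaw":0},{"translation":[0,0,0.002],"yaw":0},{"translation":[0,0,0.002],"yaw":0},{"translation":[0,0,0],"yaw":0}])

```text
clock: 16.52
tcp_pos: [0.5183, -0.1527, -0.002]
tool_rot: [3.142, 0.0, -0.197]
contact_force: [-0.3, -0.5, -1.3]
finger_gap: 0.0499
finger_force: 47.1
```

>>> move_arm(motion=[{"translation":[0,0,0.002],"yaw":0},{"translation":[0,0,0.002],"yaw":0},{"translation":[0,0,0.002],"yaw":0},{"translation":[0,0,0],"yaw":0},{"translation":[0,0,0],"yaw":0}])

```text
clock: 17.15
tcp_pos: [0.5184, -0.1527, -0.0078]
tool_rot: [-3.142, 0.0, -0.197]
contact_force: [-0.2, 0.7, -0.7]
finger_gap: 0.0495
finger_force: 47.1
```

>>> move_arm(motion=[{"translation":[0,0,0.002],"yaw":0},{"translation":[0,0,0.002],"yaw":0},{"translation":[0,0,0.001],"yaw":0},{"translation":[0,0,0],"yaw":0},{"translation":[0,0,0],"yaw":0}], grip=0.35, squeeze=22)

```text
clock: 17.77
tcp_pos: [0.5184, -0.1527, -0.0128]
tool_rot: [-3.142, 0.0, -0.197]
contact_force: [0.5, -0.7, -1.7]
finger_gap: 0.0498
finger_force: 47.1
```

>>> move_arm(motion=[{"translation":[0,0,0.002],"yaw":0},{"translation":[0,0,0.002],"yaw":0},{"translation":[0,0,0],"yaw":0},{"translation":[0,0,0],"yaw":0},{"translation":[0,0,0],"yaw":0}])

```text
clock: 18.4
tcp_pos: [0.5184, -0.1527, -0.0168]
tool_rot: [-3.142, 0.0, -0.197]
contact_force: [-0.1, -0.6, -1.2]
finger_gap: 0.0494
finger_force: 47.1
```

>>> move_arm(motion=[{"translation":[0,0,0.002],"yaw":0},{"translation":[0,0,0.001],"yaw":0},{"translation":[0,0,0],"yaw":0},{"translation":[0,0,0],"yaw":0},{"translation":[0,0,0],"yaw":0}])

```text
clock: 19.02
tcp_pos: [0.5196, -0.153, -0.0191]
tool_rot: [3.141, -0.002, -0.197]
contact_force: [0.6, -0.7, 5.9]
finger_gap: 0.0494
finger_force: 48.6
```

>>> move_arm(motion=[{"translation":[0,0,0.002],"yaw":0},{"translation":[0,0,0.001],"yaw":0},{"translation":[0,0,0],"yaw":0},{"translation":[0,0,0],"yaw":0},{"translation":[0,0,0],"yaw":0}])

```text
clock: 19.65
tcp_pos: [0.5214, -0.1534, -0.0213]
tool_rot: [3.141, -0.005, -0.197]
contact_force: [2.1, -1.9, 9.3]
finger_gap: 0.0496
finger_force: 51.0
```

>>> move_arm(motion=[{"translation":[0,0,0.002],"yaw":0},{"translation":[0,0,0.001],"yaw":0},{"translation":[0,0,0],"yaw":0},{"translation":[0,0,0],"yaw":0},{"translation":[0,0,0],"yaw":0}])

```text
clock: 20.27
tcp_pos: [0.523, -0.1537, -0.0237]
tool_rot: [3.142, -0.008, -0.197]
contact_force: [3.8, -1.6, 11.4]
finger_gap: 0.0496
finger_force: 54.3
```

>>> move_arm(motion=[{"translation":[0,0,0.002],"yaw":0},{"translation":[0,0,0],"yaw":0},{"translation":[0,0,0],"yaw":0},{"translation":[0,0,0],"yaw":0},{"translation":[0,0,0],"yaw":0}])

```text
clock: 20.9
tcp_pos: [0.5239, -0.1539, -0.0254]
tool_rot: [-3.142, -0.01, -0.197]
contact_force: [5.6, -2.4, 11.4]
finger_gap: 0.0495
finger_force: 56.7
```

Run:
```python
from h import *
import pickle
a=manip.get_image("scene");pickle.dump(a,open("p2.pkl","wb"))
s=manip.get_state();t=s["tcp_pos"];print(s["clock"],t,s["contact_force"],s["ft_torque"])
print(proj(a,t+[0,0,.033]))
I=a["img"]
g=I.min(2);u,v=proj(a,[.5225,-.1535,.008])[0].astype(int)
print(u,v)
for r in range(v-30,v+24,3):print(r,' '.join('%3d'%k for k in g[r,u-40:u+41:4]))
```

```text
20.95 [ 0.52391297 -0.15388689 -0.02540691] [ 5.16274942 -1.80921665 12.09574287] [-0.34121936 -0.92615599  0.01263254]
[[359.67388106 209.24692718]]
360 209
179 178 188 188 194  85  39  30  67  15  32  30  36  31  26  23  31  45  54 138 136 138
182 194 179 105 100 121  39  33  44  19  94  27  54  93  37  28  22  29  96 128 133 143
185 187 188 169 127 131  26  30  27  35  28  27 137 117  36  29  29  62 123 127 125 128
188 194 200 184 187 170  33  30  25 131  26  38 136  95  32  26  62 130 133 133 125 107
191  95 133 156 171 168  34  34  31 137  27  90  88  57  23  68 122 129 120 137 135 123
194 163 113  89  92  97  39  22  27  33  34 110 149  35  14  72 136 127 133 130 113 122
197 174 179 164 161 175 150  29  20  38 131 173 170  33  25  75 103 133 127 111 120 126
200 173 176 178 147  95  87 113  29  40  95  94  89  33  24  65  83 105 133 127 124 122
203 143 137  87  85 139 169 167  28  67  77  89  89  92  25  76  80  85 110 138 133 116
206  81 149 148 177 176 175 140  30  79  81  90  89  92  91  86  83  82  84 105 114 128
209  88  79 172 177 177 177 163  23  80  88  92  90  94  94  83  82  88  78  80  99 130
212 112  80  84 169 175 178 105  66  86  89  95  92  93  88  83  84  84  84  82  84 113
215 124 123  85  84 169 174 143  83  86  87  86  87  93  88  85  82  83  86  87  83  61
218 127 125 123  81  90 153  83  85  84  87  85  85  84  88  86  86  89  87  87  87  64
221 140 127 128 116  79 100 142 139 161 105  85  84  85  84  88  84  83  84  70  68  69
224 134 134 135 135 114  78 108 176 182 183 148 119 164  86  84  88  74  60  58  60  61
227 139 134 130 133 135 104  78 118 176 186 162 109  87  85  82  64  57  57  58  61  57
230 136 139 135 132 135 135  95  82 131 112  86  85  73  75  58  57  57  57  61  58  64
```

>>> move_arm(motion=[{"translation":[0,0,0.001],"yaw":0},{"translation":[0,0,0.001],"yaw":0},{"translation":[0,0,0],"yaw":0},{"translation":[0,0,0],"yaw":0},{"translation":[0,0,0],"yaw":0}])

```text
clock: 21.58
tcp_pos: [0.5246, -0.1541, -0.0272]
tool_rot: [-3.142, -0.011, -0.197]
contact_force: [6.9, -2.1, 12.0]
finger_gap: 0.0495
finger_force: 59.1
```

>>> move_arm(motion=[{"translation":[0,0,0.001],"yaw":0},{"translation":[0,0,0.001],"yaw":0},{"translation":[0,0,0],"yaw":0},{"translation":[0,0,0],"yaw":0},{"translation":[0,0,0],"yaw":0}])

```text
clock: 22.2
tcp_pos: [0.525, -0.1541, -0.029]
tool_rot: [-3.141, -0.012, -0.197]
contact_force: [7.7, -2.1, 11.9]
finger_gap: 0.0499
finger_force: 61.5
```

>>> move_arm(motion=[{"translation":[0.002,0,0.001],"yaw":0},{"translation":[0.002,0,0.001],"yaw":0},{"translation":[0.001,0,0],"yaw":0},{"translation":[0,0,0],"yaw":0},{"translation":[0,0,0],"yaw":0}])

```text
clock: 22.82
tcp_pos: [0.5263, -0.1544, -0.0321]
tool_rot: [3.141, -0.005, -0.198]
contact_force: [1.8, -1.1, 11.3]
finger_gap: 0.0495
finger_force: 65.3
```

>>> move_arm(motion=[{"translation":[0,0,0.001],"yaw":0},{"translation":[0,0,0.0005],"yaw":0},{"translation":[0,0,0],"yaw":0},{"translation":[0,0,0],"yaw":0},{"translation":[0,0,0],"yaw":0}])

```text
clock: 23.45
tcp_pos: [0.5263, -0.1544, -0.0323]
tool_rot: [3.141, -0.005, -0.198]
contact_force: [-3.2, -0.1, 28.8]
finger_gap: 0.0496
finger_force: 67.0
```

>>> move_arm(motion=[{"translation":[0,0,0.001],"yaw":0},{"translation":[0,0,0.0005],"yaw":0},{"translation":[0,0,0],"yaw":0},{"translation":[0,0,0],"yaw":0},{"translation":[0,0,0],"yaw":0}])

```text
clock: 24.08
tcp_pos: [0.5263, -0.1544, -0.0325]
tool_rot: [3.141, -0.005, -0.198]
contact_force: [-8.0, 1.0, 44.6]
finger_gap: 0.0492
finger_force: 68.6
```

>>> move_arm(motion=[{"translation":[0,0,-0.001],"yaw":0},{"translation":[0,0,-0.001],"yaw":0},{"translation":[0,0,-0.0005],"yaw":0},{"translation":[0,0,0],"yaw":0},{"translation":[0,0,0],"yaw":0}])

```text
clock: 24.7
tcp_pos: [0.5263, -0.1543, -0.0322]
tool_rot: [3.141, -0.005, -0.198]
contact_force: [-0.5, -1.0, 17.6]
finger_gap: 0.049
finger_force: 65.5
```

>>> move_arm(motion=[{"translation":[0,0,0],"yaw":0},{"translation":[0,0,0],"yaw":0},{"translation":[0,0,0],"yaw":0},{"translation":[0,0,0],"yaw":0},{"translation":[0,0,0],"yaw":0}], grip=0.85)

```text
clock: 25.32
tcp_pos: [0.5231, -0.1537, -0.0345]
tool_rot: [-3.142, 0.0, -0.197]
contact_force: [0.5, 0.0, -0.4]
finger_gap: 0.073
finger_force: 0.0
```

Released. Now straight up and away.

>>> move_arm(motion=[{"translation":[0,0,-0.01],"yaw":0},{"translation":[0,0,-0.03],"yaw":0},{"translation":[0,0,-0.05],"yaw":0},{"translation":[0,0,-0.06],"yaw":0},{"translation":[0,0,-0.06],"yaw":0}])

```text
clock: 25.95
tcp_pos: [0.523, -0.1537, 0.1783]
tool_rot: [3.142, -0.0, -0.197]
contact_force: [1.6, -0.1, 0.5]
finger_gap: 0.0724
finger_force: 0.0
```

>>> move_arm(motion=[{"translation":[-0.02,0.055,0],"yaw":0},{"translation":[-0.02,0.055,0],"yaw":0},{"translation":[-0.02,0.055,0],"yaw":0},{"translation":[-0.02,0.055,0],"yaw":0},{"translation":[-0.02,0.055,0],"yaw":0}])

```text
clock: 26.58
tcp_pos: [0.3703, -0.4053, 0.1766]
tool_rot: [3.141, -0.001, -0.197]
contact_force: [1.2, -0.0, -0.3]
finger_gap: 0.0725
finger_force: 0.0
```

Run:
```python
from h import *
import pickle
a=manip.get_image("scene");b=manip.get_image("top");pickle.dump((a,b),open("p3.pkl","wb"))
s=manip.get_state();print(s["clock"],s["tcp_pos"],s["contact_force"])
A,B=pickle.load(open("im0.pkl","rb"))
for n,i,j in(("scene",a,A),("top",b,B)):
  u,v=proj(i,[.5225,-.1535,.013])[0].astype(int)
  d=cv2.GaussianBlur(cv2.absdiff(i["img"],j["img"]),(3,3),0).max(2)
  w=34;m=(d[v-w:v+w,u-w:u+w]>22).astype(np.uint8)
  cs,_=cv2.findContours(m,0,1)
  for q in sorted(cs,key=cv2.contourArea)[-3:]:
    if len(q)>5:
      q=q+[u-w,v-w];e=cv2.fitEllipse(cv2.convexHull(q));print(n,cv2.contourArea(q),e,plane(i,e[0],.013))
  # expected flat-gear ellipse
  for c in([.5225,-.1535],):
    t=np.linspace(0,6.28,60);P=np.c_[c[0]+.0265*np.cos(t),c[1]+.0265*np.sin(t),0*t+.013]
    print(" flat ellipse",cv2.fitEllipse(proj(i,P).astype(np.float32)))
  f=lambda k:k["img"].min(2)
  g=f(i)
  print(n);
  for r in range(v-26,v+27,4):print(r,' '.join('%3d'%k for k in g[r,u-32:u+33:3]))
```

```text
26.675 [ 0.36574981 -0.41050879  0.1762593 ] [0.36264682 0.11311145 0.43462485]
scene 6.0 ((366.5, 208.0), (2.5442116260528564, 5.002697944641113), 142.01812744140625) [ 0.51254511 -0.1614573   0.013     ]
scene 108.0 ((360.36151123046875, 212.14361572265625), (13.579912185668945, 26.211198806762695), 95.81098937988281) [ 0.51166975 -0.1400843   0.013     ]
 flat ellipse ((360.38592529296875, 207.62548828125), (14.093716621398926, 25.668655395507812), 96.86798858642578)
scene
181 142 131 179 186 169 163 140  81  83 132 146 127 129 125 127 106 107 125 118 128 125 115
185 157 113 160 181 186 178 143 159 138  76  84 142 138 114 115 123 126 119 122 111 120 111
189 160 172 182 184 177 126  92 164 163 163 131 114 106 139 129 114 119 104 117 121 121 127
193 100  90  99 102  82 134 165 158 139 104  85  87  96  77 100 142 129 119 113 121 115 100
197 151 163 162 160 142 108  83  80  97 146 166 167 169 161  98  74 102 148 121 125 116 107
201 145 113  84  79 102 146 166 166 166 163 165 167 168 163 165 145  83  79 104 154 125 123
205  94 139 164 167 165 165 167 146 167 168 169 175 171 173 165 164
[... 1658 characters left out ...]
 170 171 156 159 155 150 149 163 165 163 164 139 123  99
218 109 152 178 172 174 172 166 134 181 165 154 155 152 149 148 158 163 161 158 105 141  98
222 128 165 178 174 177 175 172 139 161 165 155 155 156 154 146 163 162 163 158  92 125  94
226 145 178 176 179 175 174 172 169 146 153 156 154 157 141 162 167 161 163 151 117 109  94
230 155 179 174 176 177 174 172 175 170 170 150 150 157 164 167 166 165 165 135 126  98 100
234 159 180 176 183 179 172 173 174 172 172 169 173 166 165 168 164 163 162 106 130  88  86
238 123 132 149 150 159 166 170 176 174 171 172 172 165 166 169 161 166 160  94 120  96  94
242  91  87  87  86  91 103 114 132 142 145 155 161 161 168 167 162 164 150 116 103  94  93
```

In both views the gear lies flat and centred in the near compartment: the fitted outline is 13.6 × 26.2 px, against 14.1 × 25.7 expected for a flat gear. Arm is clear; handing in.

```bash
python3 -c "
from rig import manip
print(manip.sign_off())"
```

```text
the job is handed in; nothing more can be done
None
```

The lever was pressed to its stop and the small gear was lifted out and laid flat in the tray's empty compartment; I handed the job in at about 27 s with the arm clear, and no verdict came back.

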